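Shake the rinsed chestnuts out over a tray and slide it into the drying rack

TASK

Shake the six rinsed chestnuts out of the draining scoop, from low over the loose tray and without touching them, so that they lie evenly spread on it in a single layer: at least one in every quarter of the tray, near left, near right, far left and far right. Stand the empty scoop upright back on the sink's drainer, then slide the loaded tray fully home in the empty lower track of the drying rack. Leave everything else where it stands.

Things in the scene. Friction and masses are not known exactly. Their poses are not given: they have to be found in the camera images.
- scoop: Narrow steel draining scoop: a trough 190 long, 38 wide outside (30 inside), 40 high, upright walls and floor 4 thick, closed back, open spout; 0.22 kg empty. Origin at the centre of its underside, +x to the spout, z up. Stands on the drainer, spout roughly to the right (-y), six chestnuts in a row in it. Grip it across its width, outside the walls, at mid-length (balance point), 20 to 30 mm up.
- scoop_spout (a point): Middle of the spout edge, 95 ahead of the scoop's origin, 4 above its underside; walls 26 high there, no lip: the edge is flush with the floor. Friction about 0.6: tipped spout-down by 15 to 25 degrees the chestnuts stay; a quick jerk along the trough (14 mm and back in half a second) at 20 moves their row some 20 mm on; from 30 on all run out. They come to rest 10 to 80 ahead of the spout.
- tray: Loose aluminium sheet tray on the worktop in front of the rack: 190 (its x) by 160 (its y), walls 4 thick and 26 high, floor 4 thick, 0.45 kg; origin at the centre of its underside, +x towards the rack. A wooden grip block stands out of the middle of its near (-x) wall.
- tray_grip (a point): Middle of the tray's wooden grip block, 24 wide (tray y), 34 long (tray x, outwards from the near wall), from 4 to 24 above the worktop; this point is 114 towards -x from the tray's origin and 14 above its underside.
- rack: Fixed wooden drying rack, about 215 deep, 205 wide, 176 high, with two tracks one above the other. Origin on the worktop, where the loose tray's origin comes to lie when it is fully home against the back stop; +x points into the rack. The lower track, at worktop level, is empty: 168 between its side rails (4 play on each side of the tray), steel lips over its edges 32 up.
- rack_mouth (a point): Middle of the lower track's open near end, on the worktop, 95 towards -x from the rack's origin; flared plates stand out 22 more and widen the mouth to about 185. The tray can enter only here. A like tray fills the upper track (its underside 110 up, its grip block standing out 34): a gripper that brings the tray home must lean back towards the robot, 30 to 45 degrees, to pass below it.
- drainer (a point): Middle of the sink's flat white draining board, 4 above the worktop; the board measures 500 in x by 400 in y.
- nut1: Chestnut 1: squat flat-sided brown nut 27 by 23 and 20 high with a flat base, 12 g; origin at its centre, 14 above the scoop's underside. All six start in a row in the scoop, 29 apart, number 6 nearest to the spout.
- nut2: Chestnut 2: squat flat-sided brown nut 27 by 23 and 20 high with a flat base, 12 g; origin at its centre.
- nut3: Chestnut 3: squat flat-sided brown nut 27 by 23 and 20 high with a flat base, 12 g; origin at its centre.
- nut4: Chestnut 4: squat flat-sided brown nut 27 by 23 and 20 high with a flat base, 12 g; origin at its centre.
- nut5: Chestnut 5: squat flat-sided brown nut 27 by 23 and 20 high with a flat base, 12 g; origin at its centre.
- nut6: Chestnut 6: squat flat-sided brown nut 27 by 23 and 20 high with a flat base, 12 g; origin at its centre.
- cup: Bystander: small dark coffee cup 60 across, 53 high, on the drainer; origin at the centre of its underside.
- glass: Bystander: clear drinking glass 81 across, 91 high, on the drainer; origin at the centre of its underside.
- lemon: Bystander: lemon 72 long, on the drainer's right edge; origin at the centre of its underside.
- mug: Bystander: beige mug 82 across, 94 high, right of the tray; origin at the centre of its underside.
- teaspoon: Bystander: steel teaspoon 130 long, on the drainer; origin at the centre of its underside.

How it is judged (in metres and radians):
On the way, in this order (a step that is already met when the one before it is completed fails the run):
1. the scoop is lifted with all six chestnuts in it (height (world z) of scoop above 0.05 m and height (world z) of each of nut1, nut2, nut3, nut4, nut5, nut6 above 0.055 m), for 0.2 s.
2. all six chestnuts lie evenly on the tray, in one layer, while the tray is still out of the rack (x of nut1 in the frame of tray between -0.095 and 0.095 m and y of nut1 in the frame of tray between -0.08 and 0.08 m and z of nut1 in the frame of tray between 0 and 0.026 m and x of nut2 in the frame of tray between -0.095 and 0.095 m and y of nut2 in the frame of tray between -0.08 and 0.08 m and z of nut2 in the frame of tray between 0 and 0.026 m and x of nut3 in the frame of tray between -0.095 and 0.095 m and y of nut3 in the frame of tray between -0.08 and 0.08 m and z of nut3 in the frame of tray between 0 and 0.026 m and x of nut4 in the frame of tray between -0.095 and 0.095 m and y of nut4 in the frame of tray between -0.08 and 0.08 m and z of nut4 in the frame of tray between 0 and 0.026 m and x of nut5 in the frame of tray between -0.095 and 0.095 m and y of nut5 in the frame of tray between -0.08 and 0.08 m and z of nut5 in the frame of tray between 0 and 0.026 m and x of nut6 in the frame of tray between -0.095 and 0.095 m and y of nut6 in the frame of tray between -0.08 and 0.08 m and z of nut6 in the frame of tray between 0 and 0.026 m and ((x of nut1 in the frame of tray below 0 m and y of nut1 in the frame of tray below 0 m) or (x of nut2 in the frame of tray below 0 m and y of nut2 in the frame of tray below 0 m) or (x of nut3 in the frame of tray below 0 m and y of nut3 in the frame of tray below 0 m) or (x of nut4 in the frame of tray below 0 m and y of nut4 in the frame of tray below 0 m) or (x of nut5 in the frame of tray below 0 m and y of nut5 in the frame of tray below 0 m) or (x of nut6 in the frame of tray below 0 m and y of nut6 in the frame of tray below 0 m)) and ((x of nut1 in the frame of tray below 0 m and y of nut1 in the frame of tray above 0 m) or (x of nut2 in the frame of tray below 0 m and y of nut2 in the frame of tray above 0 m) or (x of nut3 in the frame of tray below 0 m and y of nut3 in the frame of tray above 0 m) or (x of nut4 in the frame of tray below 0 m and y of nut4 in the frame of tray above 0 m) or (x of nut5 in the frame of tray below 0 m and y of nut5 in the frame of tray above 0 m) or (x of nut6 in the frame of tray below 0 m and y of nut6 in the frame of tray above 0 m)) and ((x of nut1 in the frame of tray above 0 m and y of nut1 in the frame of tray below 0 m) or (x of nut2 in the frame of tray above 0 m and y of nut2 in the frame of tray below 0 m) or (x of nut3 in the frame of tray above 0 m and y of nut3 in the frame of tray below 0 m) or (x of nut4 in the frame of tray above 0 m and y of nut4 in the frame of tray below 0 m) or (x of nut5 in the frame of tray above 0 m and y of nut5 in the frame of tray below 0 m) or (x of nut6 in the frame of tray above 0 m and y of nut6 in the frame of tray below 0 m)) and ((x of nut1 in the frame of tray above 0 m and y of nut1 in the frame of tray above 0 m) or (x of nut2 in the frame of tray above 0 m and y of nut2 in the frame of tray above 0 m) or (x of nut3 in the frame of tray above 0 m and y of nut3 in the frame of tray above 0 m) or (x of nut4 in the frame of tray above 0 m and y of nut4 in the frame of tray above 0 m) or (x of nut5 in the frame of tray above 0 m and y of nut5 in the frame of tray above 0 m) or (x of nut6 in the frame of tray above 0 m and y of nut6 in the frame of tray above 0 m)) and linear speed of each of nut1, nut2, nut3, nut4, nut5, nut6 below 0.05 m/s and x of tray in the frame of rack below -0.18 m), for 0.3 s.
3. the scoop stands upright on the drainer, let go (world x of scoop between 0.47 and 0.94 m and world y of scoop between -0.05 and 0.33 m and height (world z) of scoop below 0.012 m and angle between scoop's own z axis and vertical below 0.1 rad and linear speed of scoop below 0.03 m/s and contact force between the fingers and scoop below 0.1 N), for 0.2 s.
At the end, for the whole second after the job is handed in: Tray home in the lower track (within 8 mm, 0.06 rad, flat, at rest); six chestnuts at rest on it in one layer (centres < 26 mm above its underside), at least 1 in each quarter of the tray (split at its centre lines); scoop upright (0.1 rad), at rest on the drainer, let go (all of step 3 and x of tray in the frame of rack between -0.008 and 0.008 m and y of tray in the frame of rack between -0.008 and 0.008 m and angle between the x axis of tray and the x axis of rack, either way round below 0.06 rad and height (world z) of tray below 0.006 m and angle between tray's own z axis and vertical below 0.05 rad and linear speed of tray below 0.02 m/s and x of nut1 in the frame of tray between -0.095 and 0.095 m and y of nut1 in the frame of tray between -0.08 and 0.08 m and z of nut1 in the frame of tray between 0 and 0.026 m and x of nut2 in the frame of tray between -0.095 and 0.095 m and y of nut2 in the frame of tray between -0.08 and 0.08 m and z of nut2 in the frame of tray between 0 and 0.026 m and x of nut3 in the frame of tray between -0.095 and 0.095 m and y of nut3 in the frame of tray between -0.08 and 0.08 m and z of nut3 in the frame of tray between 0 and 0.026 m and x of nut4 in the frame of tray between -0.095 and 0.095 m and y of nut4 in the frame of tray between -0.08 and 0.08 m and z of nut4 in the frame of tray between 0 and 0.026 m and x of nut5 in the frame of tray between -0.095 and 0.095 m and y of nut5 in the frame of tray between -0.08 and 0.08 m and z of nut5 in the frame of tray between 0 and 0.026 m and x of nut6 in the frame of tray between -0.095 and 0.095 m and y of nut6 in the frame of tray between -0.08 and 0.08 m and z of nut6 in the frame of tray between 0 and 0.026 m and ((x of nut1 in the frame of tray below 0 m and y of nut1 in the frame of tray below 0 m) or (x of nut2 in the frame of tray below 0 m and y of nut2 in the frame of tray below 0 m) or (x of nut3 in the frame of tray below 0 m and y of nut3 in the frame of tray below 0 m) or (x of nut4 in the frame of tray below 0 m and y of nut4 in the frame of tray below 0 m) or (x of nut5 in the frame of tray below 0 m and y of nut5 in the frame of tray below 0 m) or (x of nut6 in the frame of tray below 0 m and y of nut6 in the frame of tray below 0 m)) and ((x of nut1 in the frame of tray below 0 m and y of nut1 in the frame of tray above 0 m) or (x of nut2 in the frame of tray below 0 m and y of nut2 in the frame of tray above 0 m) or (x of nut3 in the frame of tray below 0 m and y of nut3 in the frame of tray above 0 m) or (x of nut4 in the frame of tray below 0 m and y of nut4 in the frame of tray above 0 m) or (x of nut5 in the frame of tray below 0 m and y of nut5 in the frame of tray above 0 m) or (x of nut6 in the frame of tray below 0 m and y of nut6 in the frame of tray above 0 m)) and ((x of nut1 in the frame of tray above 0 m and y of nut1 in the frame of tray below 0 m) or (x of nut2 in the frame of tray above 0 m and y of nut2 in the frame of tray below 0 m) or (x of nut3 in the frame of tray above 0 m and y of nut3 in the frame of tray below 0 m) or (x of nut4 in the frame of tray above 0 m and y of nut4 in the frame of tray below 0 m) or (x of nut5 in the frame of tray above 0 m and y of nut5 in the frame of tray below 0 m) or (x of nut6 in the frame of tray above 0 m and y of nut6 in the frame of tray below 0 m)) and ((x of nut1 in the frame of tray above 0 m and y of nut1 in the frame of tray above 0 m) or (x of nut2 in the frame of tray above 0 m and y of nut2 in the frame of tray above 0 m) or (x of nut3 in the frame of tray above 0 m and y of nut3 in the frame of tray above 0 m) or (x of nut4 in the frame of tray above 0 m and y of nut4 in the frame of tray above 0 m) or (x of nut5 in the frame of tray above 0 m and y of nut5 in the frame of tray above 0 m) or (x of nut6 in the frame of tray above 0 m and y of nut6 in the frame of tray above 0 m)) and linear speed of each of nut1, nut2, nut3, nut4, nut5, nut6 below 0.05 m/s); the robot touches nothing.
It fails at once if a chestnut is touched by the fingers (contact force between the fingers and nut1 above 0.3 N or contact force between the fingers and nut2 above 0.3 N or contact force between the fingers and nut3 above 0.3 N or contact force between the fingers and nut4 above 0.3 N or contact force between the fingers and nut5 above 0.3 N or contact force between the fingers and nut6 above 0.3 N).
It fails at once if a chestnut falls from high up (more than about 15 cm: faster than 1.7 m/s) (linear speed of any of nut1, nut2, nut3, nut4, nut5, nut6 above 1.7 m/s).
It fails at once if a bystander is pushed more than 3 cm from its place (distance of any of cup, glass, lemon, mug, teaspoon from where it was at the start of the episode above 0.03 m).
It also fails if it takes over 72 s, if anything falls off the work surface, if the arm or the gripper's body presses on something with over 40 N, if the wrist force passes 120 N, or if a joint passes its speed limit or range.

ROBOT

A 6-joint arm with a two-finger parallel gripper is mounted at the origin on a cart in front of the work surface, level with it; the furniture and walls round the work are solid. World frame = base frame: x ahead of the robot, y to its left, z up, the work surface at z = 0. Lengths are in m, angles in degrees, forces in N, time in s.
With the tool pointing down it reaches from about 0.375 to 0.9 m from the base axis. Payload 3.1 kg.
Tool frame: the origin (TCP) lies at the very end of the fingers, on their centre line; the grasp point (between the pads) lies 19 mm behind it; z points along the fingers, y is the line along which they close (so a half turn about z gives the same grasp; the last joint's range is limited). The gripper opens to 87 mm and grips with 3 to 60 N. Pads are 19 mm wide; open, the fingers measure 117 mm over their backs; the gripper's body (75 mm by 190 mm) begins 51 mm behind the grasp point.
Start: joints at [-86.774, 30.224, 82.088, -0, 67.689, -10.227], TCP at [0.145, -0.608, 0.223] pointing down, gripper open.
Joint ranges: [-176.69, 176.69], [-43.24, 126.21], [12.49, 139.97], [-82, 262], [0, 151.66], [-163.58, 163.58]. Speed limits (degrees/s): [159.86, 159.86, 180, 180, 180, 180].

INTERFACE

Orientations are given as a 3x3 rotation matrix whose columns are the frame's x, y, z axes.
In Python, from rig import * gives the robot as it stands.
- The arm moves only by the tool jog_arm, never from a script. Its arguments are lists of equal length, an entry for each row: "delta_pos": the shift along the world's x, y, z in cm, a list of three; "turn": the turn about the world's z in degrees; "grip": the closure, from 0 (fully open) to 1 (shut). In form: {"delta_pos": [[x, y, z], ...], "turn": [turn, ...], "grip": [grip, ...]}. A call has 1 to 12 rows; each row is the pose to reach, as a shift and turn from the pose commanded when the call began; what a row does not reach only later rows make up. A row lasts 1/8 s, in which the tool goes at most 62.5 mm and 10.7 degrees, less where a joint would pass 70% of its speed; a pose out of reach is approached as far as the arm can. A call with a gripper value outside its range is refused whole. The fingers move at their own pace and stop on an object; the grip force is fixed at half the most. Time passes only in rows, so rows that repeat a pose let the fingers close. It gives the time, the measured TCP pose, the force, the opening and the grip force at its end, in the units of the state.
- read_state(): the state, without advancing time (a new reading comes with each control period).
- capture(name): name is "scene" or "top"; returns a dict with "color" (480x640x3 uint8, blue, green, red), "fovy" (degrees; the focal length in pixels is half the picture's height over the tangent of half this angle, whatever the lens; pixels are square), "cx", "cy" (the principal point, pixels), "camera_from_world" (4x4, takes a point from world to camera coordinates). Camera axes: x right, y up, looking along -z (the intrinsics and any distortion apply to the point x, -y, -z); pixel columns grow to the right and rows downward; lengths in m; the calibration is good to about 2 mm. A picture is of the moment at which its call begins. There is no depth.
- hand_in(): hands the job in; it is judged then, once.
The state is a dict: "time_s": time; "joint_positions": joint angles; "qvel": joint speeds; "tau": joint torques, N m; "position": TCP position; "tcp_rot": TCP orientation; "force": force on the tool from outside, world axes, zero at the start; "moment": the same for the moment, N m; "opening": opening from 0.0 (shut) to 1.0 (fully open); "grasp_force": force on a finger pad.
Only numpy, scipy, OpenCV 4.12 (cv2) and the standard library are available. Lean on these libraries where they do the work, as an engineer would, in place of code of your own. Each camera call takes 0.05 s, during which the arm holds its last target. There are 200 camera calls.

## Working session

There is one attempt and no reset: what is moved stays moved. The work goes in short steps, Python scripts to look and compute and a tool call to move; the robot and the scene stay as the last step left them, time stands still between calls to the robot, and variables do not carry over. Pictures are saved under pics/ and viewed, at most 10 in all, crops included, and the job is handed in when it is done.

Besides the shell and the picture viewer there is one more tool, called after "Request:" as a command line: name --pt "numbers of a row" for each row, then --argument value for the rest. jog_arm: Moves the arm, as the interface text tells. Its arguments: {"type":"object","properties":{"delta_pos":{"type":"array"},"turn":{"type":"array"},"grip":{"type":"array"}},"required":["delta_pos","turn","grip"]}

View pics/top0.png

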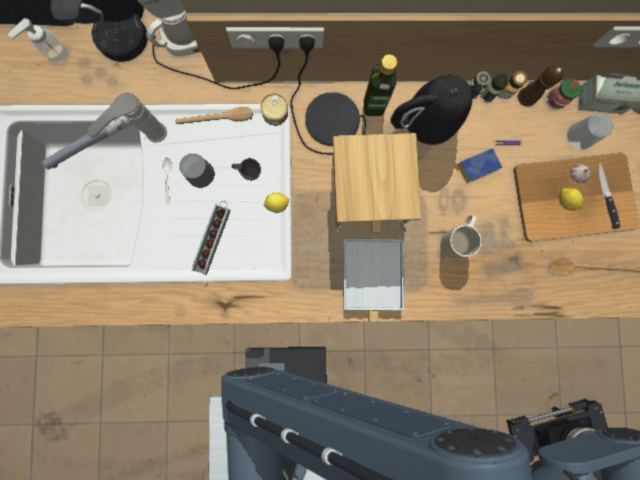

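View pics/scene0.png

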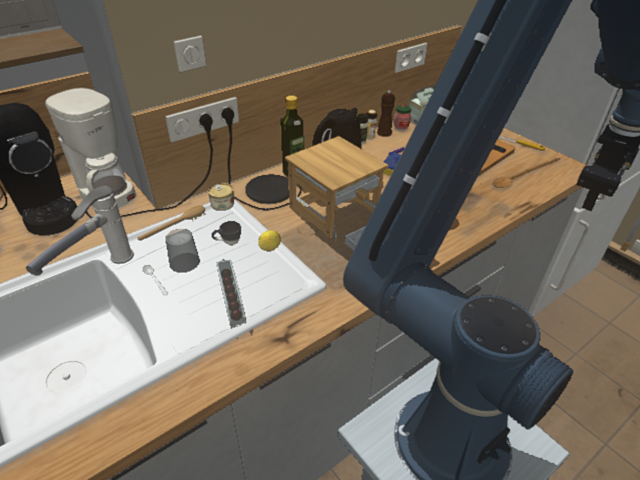

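```bash
python3 - <<'E'
import cv2,numpy as np
a=cv2.imread('pics/top0.png'); 
x=cv2.resize(a[195:285,185:245],None,fx=6,fy=6,interpolation=cv2.INTER_NEAREST)
y=cv2.resize(a[125:325,325:425],None,fx=2.7,fy=2.7,interpolation=cv2.INTER_NEAREST)
z=np.zeros((540,800,3),np.uint8); z[:540,:360]=x; z[:540,370:640]=y
cv2.imwrite('pics/z0.png',z)
E
```

```text
(no output)
```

View pics/z0.png

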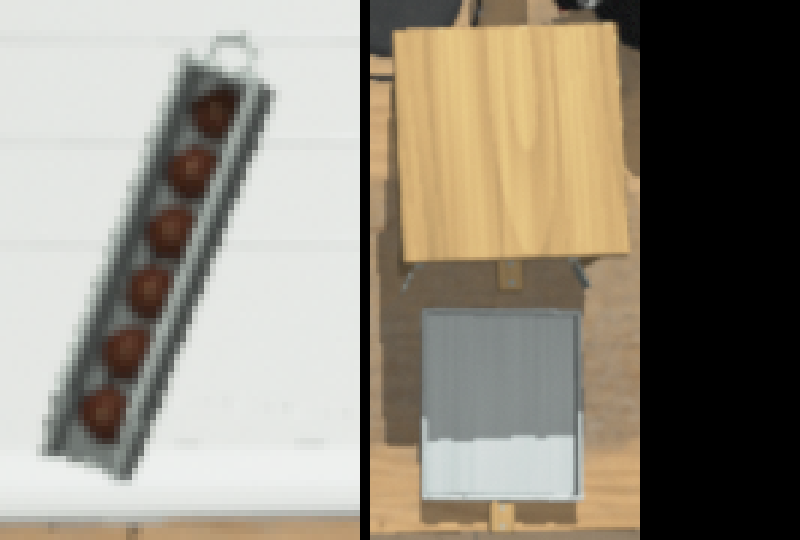

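```bash
python3 - <<'E'
import cv2,numpy as np
from h import *
a=cv2.imread('pics/scene0.png'); 
x=cv2.resize(a[250:335,200:260],None,fx=7,fy=7,interpolation=cv2.INTER_CUBIC)
cv2.imwrite('pics/z1.png',x)
c=cap('top')
def P(u,v,z): return np.round(ray(c,u,v,z),3)
k=1/6
for n,(u,v) in dict(ul=(187,58),ur=(270,92),ll=(48,452),lr=(127,478)).items(): print(n,P(185+u*k,195+v*k,.042))
for u,v in((213,112),(193,170),(170,230),(148,293),(126,352),(100,412)): print('nut',P(185+u*k,195+v*k,.022))
k=1/2.7
for n,(u,v,z) in dict(tul=(423,311,.026),tur=(580,311,.026),tll=(423,497,.026),tlr=(580,497,.026),grip=(503,530,.024),gripL=(491,515,.024),gripR=(514,515,.024),rul=(394,30,.176),rur=(616,22,.176),rll=(404,261,.176),rlr=(629,251,.176),ublk=(510,289,.134),fl=(404,290,.03),fr=(588,285,.03)).items(): print(n,P(325+(u-370)*k,125+v*k,z))
for n,u,v,z in(('lemon',276,202,.025),('mug',465,240,.094),('cup',249,169,.053),('glass',196,171,.091),('drL',0,270,0),('drR',290,275,.004)): print(n,P(u,v,z))
E
```

```text
ul [0.662 0.135 0.042]
ur [0.646 0.097 0.042]
ll [0.486 0.194 0.042]
lr [0.475 0.159 0.042]
nut [0.641 0.127 0.022]
nut [0.614 0.135 0.022]
nut [0.587 0.146 0.022]
nut [0.558 0.155 0.022]
nut [0.532 0.165 0.022]
nut [0.505 0.176 0.022]
tul [ 0.563 -0.211  0.026]
tur [ 0.561 -0.369  0.026]
tll [ 0.378 -0.207  0.026]
tlr [ 0.376 -0.363  0.026]
grip [ 0.344 -0.286  0.024]
gripL [ 0.359 -0.274  0.024]
gripR [ 0.359 -0.297  0.024]
rul [ 0.805 -0.178  0.176]
rur [ 0.811 -0.38   0.176]
rll [ 0.594 -0.183  0.176]
rlr [ 0.6   -0.385  0.176]
ublk [ 0.572 -0.283  0.134]
fl [ 0.584 -0.192  0.03 ]
fr [ 0.587 -0.378  0.03 ]
lemon [ 0.671 -0.025  0.025]
mug [ 0.553 -0.517  0.094]
cup [0.756 0.045 0.053]
glass [0.742 0.178 0.091]
drL [0.496 0.726 0.   ]
drR [ 0.471 -0.061  0.004]
```

View pics/z1.png

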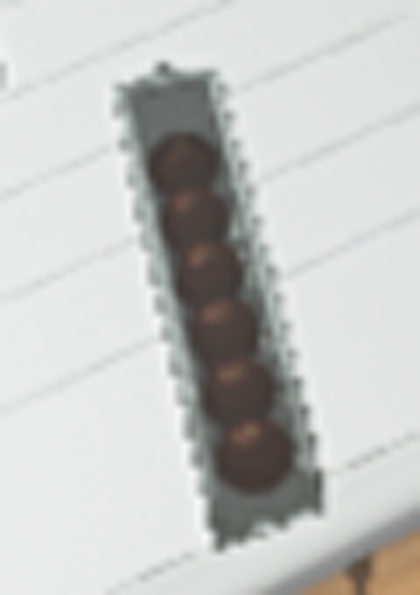

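Request:
jog_arm --pt "3 5.4 0" --pt "6 10.8 0" --pt "9 16.1 0" --pt "12 21.5 0" --pt "15 26.9 0" --pt "18.1 32.3 0" --pt "21.1 37.7 0" --pt "24.1 43 0" --pt "27.1 48.4 0" --pt "30.1 53.8 0" --pt "33.2 59.2 0" --pt "36.2 64.6 0" --turn '[10.5, 21, 31.5, 42, 52.5, 63, 73.5, 84, 94.5, 105, 115.5, 126]' --grip '[0, 0, 0, 0, 0, 0, 0, 0, 0, 0, 0, 0]'

```text
time_s: 1.65
position: [0.5082, 0.0401, 0.2225]
tcp_rot: [[-0.764, 0.645, 0.0], [0.645, 0.764, -0.0], [-0.0, -0.0, -1.0]]
force: [1.1, -0.6, -0.5]
opening: 1.003
grasp_force: 0.0
```

Request:
jog_arm --pt "3 5.3 -4" --pt "5.9 10.6 -10" --pt "5.9 10.6 -12" --pt "5.9 10.6 -12" --pt "5.9 10.6 -12" --turn '[10.5, 21, 21, 21, 21]' --grip '[0, 0, 0, 0, 0]'

```text
time_s: 2.28
position: [0.5665, 0.1437, 0.1032]
tcp_rot: [[-0.942, 0.335, 0.0], [0.335, 0.942, -0.0], [-0.0, -0.0, -1.0]]
force: [0.9, -0.1, 1.0]
opening: 1.002
grasp_force: 0.0
```

```bash
python3 - <<'E'
from h import *
s=read_state(); print(s['position'],s['joint_positions'],np.degrees(np.arctan2(*s['tcp_rot'][1::-1,0] if 0 else (s['tcp_rot'][1][0],s['tcp_rot'][0][0]))))
a=cap('scene')['color'];b=cap('top')['color']
z=np.hstack([cv2.resize(a[220:345,170:290],(400,417)),cv2.resize(b[180:290,160:260],(380,417))]); cv2.imwrite('pics/z2.png',z)
E
```

```text
[0.56646514 0.14371222 0.10316945] [ 3.29694938e+00  3.62613803e+01  9.38660387e+01 -2.54055053e-02
  4.98640185e+01 -6.71388115e+01] 160.4521378620383
```

View pics/z2.png

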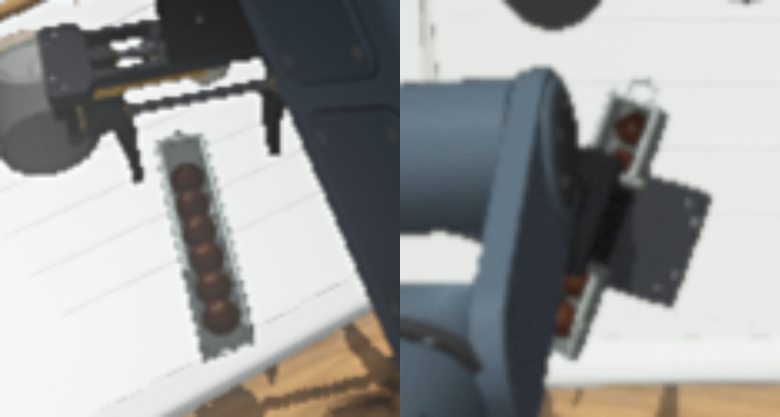

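Request:
jog_arm --pt "0 0.2 -5" --pt "0 0.2 -8" --pt "0 0.2 -9.2" --pt "0 0.2 -9.2" --pt "0 0.2 -9.2" --pt "0 0.2 -9.2" --pt "0 0.2 -9.2" --pt "0 0.2 -9.2" --pt "0 0.2 -9.2" --pt "0 0.2 -9.2" --turn '[0, 0, 0, 0, 0, 0, 0, 0, 0, 0]' --grip '[0, 0, 0, 0, 1, 1, 1, 1, 1, 1]'

```text
time_s: 3.62
position: [0.5671, 0.1466, 0.0108]
tcp_rot: [[-0.942, 0.334, 0.001], [0.334, 0.942, 0.0], [-0.001, 0.001, -1.0]]
force: [0.2, 1.9, 2.4]
opening: 0.434
grasp_force: 30.0
```

Request:
jog_arm --pt "0 0 1" --pt "0 0 3" --pt "0 0 6" --pt "0 0 9" --pt "0 0 12" --pt "1 -2 15" --pt "2 -5 18" --pt "3.5 -8 20" --pt "5 -11 21" --pt "6.5 -14 21" --pt "8 -17 21" --pt "9.5 -19.5 21" --turn '[0, 0, 0, 0, 0, -8, -16, -24, -32, -40, -48, -56]' --grip '[1, 1, 1, 1, 1, 1, 1, 1, 1, 1, 1, 1]'

```text
time_s: 5.12
position: [0.6603, -0.0502, 0.2198]
tcp_rot: [[-0.244, 0.97, -0.003], [0.97, 0.244, 0.0], [0.001, -0.003, -1.0]]
force: [0.5, 1.1, -3.1]
opening: 0.434
grasp_force: 30.0
```

Request:
jog_arm --pt "0.8 -2.3 0" --pt "1.4 -4.2 0" --pt "1.8 -5.6 0" --pt "1.8 -6.4 0" --pt "1.8 -6.5 0" --pt "1.8 -6.5 0" --turn '[-6, -11, -14, -14.5, -14.5, -14.5]' --grip '[1, 1, 1, 1, 1, 1]'

```text
time_s: 5.88
position: [0.6791, -0.1131, 0.2205]
tcp_rot: [[-0.0, 1.0, -0.001], [1.0, 0.0, 0.001], [0.001, -0.001, -1.0]]
force: [-0.3, 0.5, -3.4]
opening: 0.437
grasp_force: 30.0
```

```bash
python3 - <<'E'
from h import *
s=read_state(); print(s['position'],s['joint_positions'],s['tcp_rot'][:,0],s['force'])
a=cap('scene')['color'];b=cap('top')['color']
z=np.hstack([cv2.resize(a[100:300,170:420],(400,320)),cv2.resize(b[100:300,200:430],(368,320))]); cv2.imwrite('pics/z3.png',z)
E
```

```text
[ 0.67906666 -0.11313295  0.22051614] [-1.87458125e+01  3.54287177e+01  7.21964740e+01  1.97095575e-02
  7.24160332e+01 -1.87531354e+01] [-2.36119938e-05  9.99999853e-01  5.41765944e-04] [-0.31527134  0.48442429 -3.44584627]
```

View pics/z3.png

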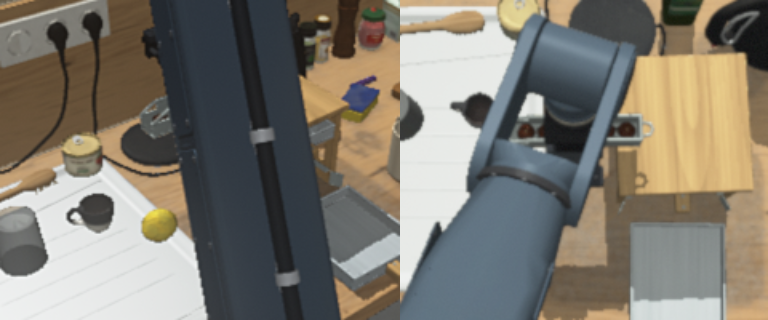

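Request:
jog_arm --pt "0 0 -1" --pt "0 0 -2" --pt "0 0 -3" --pt "0 0 -3.5" --pt "0 0 -3.9" --pt "0 0 -4.3" --pt "0 0 -4.7" --pt "0 0 -5.1" --pt "0 0 -5.1" --turn '[0, 0, 0, 0, 0, 0, 0, 0, 0]' --grip '[1, 1, 1, 1, 1, 1, 1, 1, 1]'

```text
time_s: 7.1
position: [0.6799, -0.1134, 0.1694]
tcp_rot: [[0.0, 1.0, 0.001], [1.0, -0.0, 0.0], [0.0, 0.001, -1.0]]
force: [-0.1, 4.3, 0.8]
opening: 0.435
grasp_force: 30.0
```

Request:
jog_arm --pt "0 0 -0.4" --pt "0 0 -0.8" --pt "0 0 -1.1" --pt "0 0 -1.1" --pt "0 0 0" --pt "0 0.6 2" --pt "0 2 4" --pt "0 3 6" --pt "0 3 6" --turn '[0, 0, 0, 0, 0, 0, 0, 0, 0]' --grip '[1, 1, 1, 1, 1, 1, 1, 1, 1]'

```text
time_s: 8.22
position: [0.681, -0.0827, 0.2332]
tcp_rot: [[-0.001, 1.0, 0.006], [1.0, 0.001, -0.002], [-0.002, 0.006, -1.0]]
force: [-0.0, 0.4, -2.6]
opening: 0.436
grasp_force: 30.0
```

Request:
jog_arm --pt "-1 0 0" --pt "-3 0 0" --pt "-5 0 0" --pt "-7 0 0" --pt "-9 0 0" --pt "-11 0 0" --pt "-13 0 0" --pt "-15 0 0" --pt "-17 0 0" --pt "-19 0 0" --pt "-21 0 0" --pt "-22 0 0" --turn '[-4, -12, -20, -28, -36, -44, -52, -60, -68, -76, -84, -92]' --grip '[1, 1, 1, 1, 1, 1, 1, 1, 1, 1, 1, 1]'

```text
time_s: 9.72
position: [0.4579, -0.0836, 0.2295]
tcp_rot: [[0.999, -0.04, -0.001], [-0.04, -0.999, 0.0], [-0.001, 0.0, -1.0]]
force: [0.6, -0.6, -3.6]
opening: 0.435
grasp_force: 30.0
```

Request:
jog_arm --pt "-1 0 -1" --pt "-2 0 -2.5" --pt "-3 0 -4" --pt "-4 0 -5.5" --pt "-5 0 -7" --pt "-5 -0.5 -8.5" --pt "-5 -1 -10" --pt "-5 -1.7 -11" --pt "-5 -1.7 -11" --pt "-5 -1.7 -11" --pt "-5 -1.7 -11" --pt "-5 -1.7 -11" --turn '[-8, -16, -24, -32, -40, -48, -56, -64, -71, -76, -78, -78]' --grip '[1, 1, 1, 1, 1, 1, 1, 1, 1, 1, 1, 1]'

```text
time_s: 11.22
position: [0.4096, -0.101, 0.1197]
tcp_rot: [[0.174, -0.985, 0.0], [-0.985, -0.174, -0.0], [0.0, -0.0, -1.0]]
force: [0.3, -0.5, -3.7]
opening: 0.432
grasp_force: 30.0
```

```bash
python3 - <<'E'
from h import *
s=read_state(); print(s['position'],s['joint_positions'],s['tcp_rot'][:,0],s['force'])
a=cap('scene','s4.png')['color'];b=cap('top','t4.png')['color']
z=np.hstack([cv2.resize(a[150:400,170:420],(400,400)),cv2.resize(b[190:390,240:440],(400,400))]); cv2.imwrite('pics/z4.png',z)
E
```

```text
[ 0.40958865 -0.10096493  0.11968958] [-2.90987046e+01  2.57253066e+01  1.16221072e+02 -9.77726720e-03
  3.80217621e+01  1.40906290e+02] [ 1.73694590e-01 -9.84799473e-01  4.32273303e-04] [ 0.25266211 -0.46302277 -3.68836992]
```

View pics/z4.png

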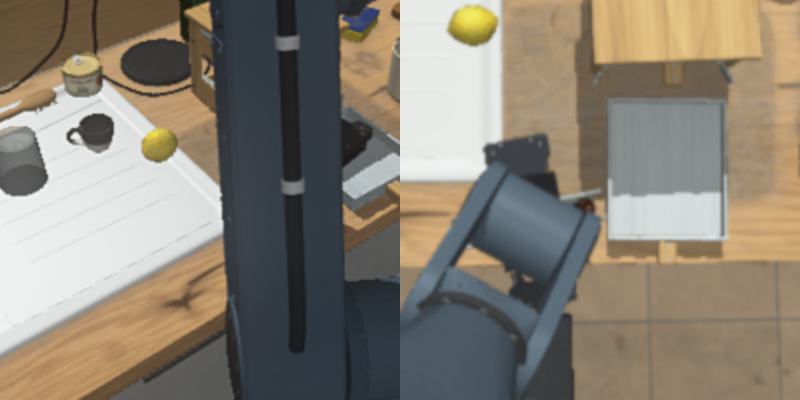

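Request:
jog_arm --pt "-0.2 -1 -1.5" --pt "-0.4 -2 -3" --pt "-0.4 -3 -4.4" --pt "-0.4 -3 -4.4" --pt "-0.4 -3 -4.4" --pt "-0.2 -4.4 -4.8" --pt "-0.4 -3 -4.4" --pt "-0.4 -3 -4.4" --pt "-0.4 -3 -4.4" --turn '[0, 0, 0, 0, 0, 0, 0, 0, 0]' --grip '[1, 1, 1, 1, 1, 1, 1, 1, 1]'

```text
time_s: 12.45
position: [0.4055, -0.1306, 0.0757]
tcp_rot: [[0.174, -0.985, 0.0], [-0.985, -0.174, -0.0], [0.0, -0.0, -1.0]]
force: [-0.3, 0.7, -3.2]
opening: 0.436
grasp_force: 30.0
```

```bash
cat >> h.py <<'E'
def nuts(c,crop=(325,215,100,110)):
    x,y,w,h=crop; im=c['color'][y:y+h,x:x+w].astype(int); b,g,r=im[...,0],im[...,1],im[...,2]
    hsv=cv2.cvtColor(im.astype(np.uint8),cv2.COLOR_BGR2HSV)
    m=((r>1.6*b)&(r-g>18)&(r<150)&((hsv[...,0]<11)|(hsv[...,0]>170))).astype(np.uint8)
    n,_,st,ce=cv2.connectedComponentsWithStats(m)
    out=[]
    for i in range(1,n):
        if st[i,4]>12:
            u,v=ce[i]+(x,y); p=ray(c,u,v,.016)
            d=p[:2]-np.array([.4695,-.2875]); out.append((round(u,1),round(v,1),int(st[i,4]),np.round(d,3).tolist()))
    return out
def look(f=None):
    s=read_state(); c=cap('top')
    print(round(s['time_s'],2),np.round(s['position'],4),np.round(s['force'],1))
    for o in nuts(c): print(o)
    if f: cv2.imwrite('pics/'+f,cv2.resize(c['color'][200:330,290:430],None,fx=4,fy=4))
E
python3 -c "
from h import *
look('z5.png')"
```

```text
12.45 [ 0.4055 -0.1306  0.0757] [-0.3  0.7 -3.2]
(np.float64(359.4), np.float64(290.6), 16, [-0.043, 0.039])
(np.float64(342.2), np.float64(292.9), 21, [-0.048, 0.085])
```

View pics/z5.png

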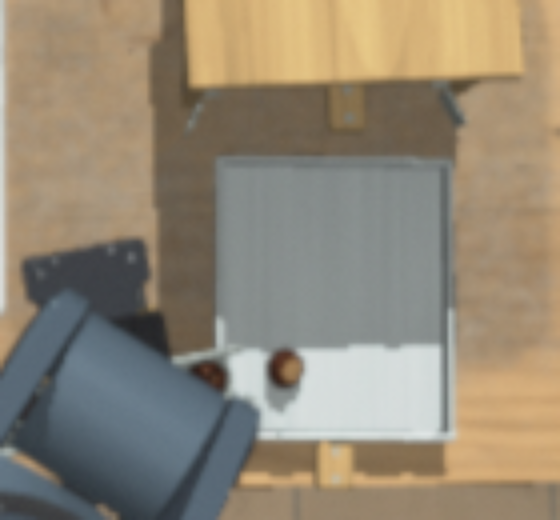

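Request:
jog_arm --pt "0 -0.4 0.6" --pt "0 -1.6 0.8" --pt "0 -3.2 0.8" --pt "0 -4.8 0.8" --pt "0 -6.4 0.8" --pt "0 -7.5 0.8" --pt "0 -7.9 0.4" --pt "0 -7.9 0.4" --pt "0.2 -9.3 0" --pt "0 -7.9 0.4" --pt "0 -7.9 0.4" --pt "0 -7.9 0.4" --turn '[0, 0, 0, 0, 0, 0, 0, 0, 0, 0, 0, 0]' --grip '[1, 1, 1, 1, 1, 1, 1, 1, 1, 1, 1, 1]'

```text
time_s: 14.0
position: [0.4055, -0.2095, 0.0796]
tcp_rot: [[0.174, -0.985, 0.0], [-0.985, -0.174, -0.0], [0.0, -0.0, -1.0]]
force: [0.1, -0.3, -3.2]
opening: 0.432
grasp_force: 30.0
```

```bash
python3 -c "
from h import *
look()"
```

```text
14.0 [ 0.4055 -0.2095  0.0796] [ 0.1 -0.3 -3.2]
(np.float64(389.6), np.float64(288.8), 31, [-0.039, -0.044])
```

Request:
jog_arm --pt "0.4 0 0.2" --pt "1.6 0 0.2" --pt "3.2 0 0.2" --pt "4.8 0 0.2" --pt "6.2 0 0.2" --pt "7.0 0 0" --pt "7.0 0 0" --pt "7.0 0 0" --pt "7.2 -1.4 -0.4" --pt "7.0 0 0" --pt "7.0 0 0" --pt "7.0 0 0" --turn '[0, 0, 0, 0, 0, 0, 0, 0, 0, 0, 0, 0]' --grip '[1, 1, 1, 1, 1, 1, 1, 1, 1, 1, 1, 1]'

```text
time_s: 15.55
position: [0.4753, -0.2098, 0.0796]
tcp_rot: [[0.173, -0.985, 0.0], [-0.985, -0.173, -0.0], [0.0, -0.0, -1.0]]
force: [-0.1, -0.5, -2.9]
opening: 0.436
grasp_force: 30.0
```

```bash
python3 -c "
from h import *
look()"
```

```text
15.55 [ 0.4753 -0.2098  0.0796] [-0.1 -0.5 -2.9]
(np.float64(395.3), np.float64(285.2), 40, [-0.03, -0.059])
```

```bash
python3 -c "
from h import *
look('z6.png')"
```

```text
15.6 [ 0.4755 -0.2099  0.0797] [-0.4 -0.7 -3.4]
(np.float64(395.2), np.float64(285.2), 40, [-0.03, -0.059])
```

View pics/z6.png

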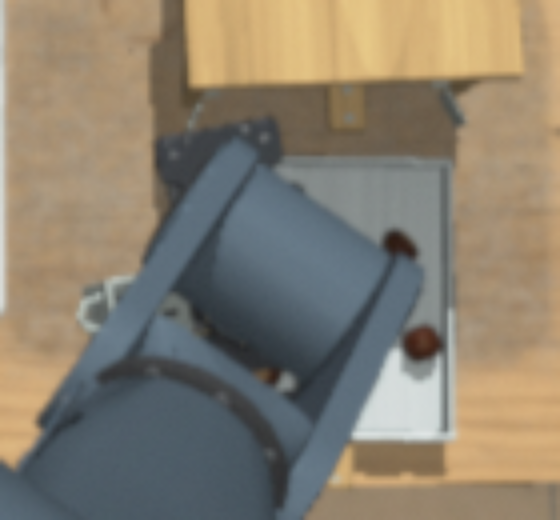

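Request:
jog_arm --pt "0 0.3 0.4" --pt "0 1.2 0.4" --pt "0 2.4 0.4" --pt "0 3.8 0.4" --pt "0 5.2 0.4" --pt "0 6.5 0.4" --pt "0 7.5 0.2" --pt "0 7.9 0" --pt "0 7.9 0" --pt "0 7.9 0" --pt "0 7.9 0" --turn '[0, 0, 0, 0, 0, 0, 0, 0, 0, 0, 0]' --grip '[1, 1, 1, 1, 1, 1, 1, 1, 1, 1, 1]'

```text
time_s: 17.02
position: [0.4756, -0.1313, 0.0796]
tcp_rot: [[0.172, -0.985, 0.0], [-0.985, -0.172, -0.0], [0.0, -0.0, -1.0]]
force: [-0.3, -0.9, -3.3]
opening: 0.437
grasp_force: 30.0
```

```bash
sed -i 's/(r>1.6\*b)&(r-g>18)/(r>1.5*b)\&(r-g>10)/; s/(r<150)&((hsv/(r<150)\&(r-b>14)\&((hsv/' h.py; python3 -c "
from h import *
look()"
```

```text
17.02 [ 0.4756 -0.1313  0.0796] [-0.3 -0.9 -3.3]
(np.float64(395.3), np.float64(256.4), 38, [0.049, -0.062])
(np.float64(395.2), np.float64(285.1), 43, [-0.03, -0.059])
(np.float64(357.5), np.float64(290.6), 15, [-0.043, 0.044])
```

Request:
jog_arm --pt "0.2 -1.4 -0.4" --pt "0 0 0" --pt "0 0 0" --pt "0 0 0" --turn '[0, 0, 0, 0]' --grip '[1, 1, 1, 1]'

```text
time_s: 17.58
position: [0.4754, -0.1307, 0.0796]
tcp_rot: [[0.173, -0.985, 0.0], [-0.985, -0.173, -0.0], [0.0, -0.0, -1.0]]
force: [0.8, -0.3, -2.8]
opening: 0.43
grasp_force: 30.0
```

```bash
python3 -c "
from h import *
look()"
```

```text
17.57 [ 0.4754 -0.1307  0.0796] [ 0.8 -0.3 -2.8]
(np.float64(395.4), np.float64(256.4), 38, [0.049, -0.062])
(np.float64(395.2), np.float64(285.0), 41, [-0.029, -0.059])
(np.float64(357.5), np.float64(290.6), 15, [-0.043, 0.044])
```

Request:
jog_arm --pt "0.2 -1.4 -0.4" --pt "0 0 0" --pt "0 0 0" --pt "0 0 0" --turn '[0, 0, 0, 0]' --grip '[1, 1, 1, 1]'

```text
time_s: 18.12
position: [0.4754, -0.1308, 0.0796]
tcp_rot: [[0.173, -0.985, 0.0], [-0.985, -0.173, -0.0], [0.0, -0.0, -1.0]]
force: [-0.6, 0.7, -2.5]
opening: 0.434
grasp_force: 30.0
```

```bash
python3 -c "
from h import *
look()"
```

```text
18.12 [ 0.4754 -0.1308  0.0796] [-0.6  0.7 -2.5]
(np.float64(395.4), np.float64(256.2), 36, [0.049, -0.062])
(np.float64(363.9), np.float64(259.8), 16, [0.04, 0.024])
(np.float64(395.2), np.float64(285.0), 40, [-0.029, -0.059])
(np.float64(357.3), np.float64(290.2), 15, [-0.042, 0.044])
```

Request:
jog_arm --pt "-0.5 0 0.2" --pt "-1.8 0 0.2" --pt "-3.2 0 0.2" --pt "-3.8 0 0" --pt "-3.8 0 0" --pt "-3.6 -1.4 -0.4" --pt "-3.8 0 0" --pt "-3.8 0 0" --pt "-3.8 0 0" --turn '[0, 0, 0, 0, 0, 0, 0, 0, 0]' --grip '[1, 1, 1, 1, 1, 1, 1, 1, 1]'

```text
time_s: 19.3
position: [0.4376, -0.1307, 0.0796]
tcp_rot: [[0.174, -0.985, 0.0], [-0.985, -0.174, -0.0], [0.0, -0.0, -1.0]]
force: [0.1, 0.2, -2.7]
opening: 0.435
grasp_force: 30.0
```

```bash
python3 -c "
from h import *
look()"
```

```text
19.3 [ 0.4376 -0.1307  0.0796] [ 0.1  0.2 -2.7]
(np.float64(395.3), np.float64(256.6), 31, [0.048, -0.062])
(np.float64(362.4), np.float64(259.7), 14, [0.041, 0.029])
(np.float64(360.9), np.float64(279.3), 17, [-0.013, 0.034])
(np.float64(395.1), np.float64(285.1), 41, [-0.03, -0.059])
(np.float64(357.5), np.float64(290.3), 15, [-0.042, 0.044])
```

Request:
jog_arm --pt "0.3 -0.4 0.5" --pt "1 -1.6 0.5" --pt "2 -3.2 0.5" --pt "2.2 -4.6 0.5" --pt "2.2 -5.4 0.2" --pt "2.2 -5.4 0" --pt "2.4 -6.8 -0.4" --pt "2.2 -5.4 0" --pt "2.2 -5.4 0" --pt "2.2 -5.4 0" --turn '[0, 0, 0, 0, 0, 0, 0, 0, 0, 0]' --grip '[1, 1, 1, 1, 1, 1, 1, 1, 1, 1]'

```text
time_s: 20.6
position: [0.4594, -0.1845, 0.0797]
tcp_rot: [[0.174, -0.985, 0.0], [-0.985, -0.174, -0.0], [0.0, -0.0, -1.0]]
force: [0.1, -0.5, -3.3]
opening: 0.438
grasp_force: 30.0
```

```bash
python3 -c "
from h import *
look()"
```

```text
20.6 [ 0.4594 -0.1845  0.0797] [ 0.1 -0.5 -3.3]
(np.float64(394.9), np.float64(256.5), 31, [0.048, -0.061])
(np.float64(362.5), np.float64(259.9), 15, [0.04, 0.028])
(np.float64(395.2), np.float64(285.1), 44, [-0.03, -0.059])
```

Not out yet visibly; jerk again.

Request:
jog_arm --pt "0.2 -1.4 -0.4" --pt "0 0 0" --pt "0 0 0" --pt "0 0 0" --pt "0 0 0" --turn '[0, 0, 0, 0, 0]' --grip '[1, 1, 1, 1, 1]'

```text
time_s: 21.28
position: [0.4596, -0.1849, 0.0796]
tcp_rot: [[0.173, -0.985, 0.0], [-0.985, -0.173, -0.0], [0.0, -0.0, -1.0]]
force: [-0.6, -0.4, -2.1]
opening: 0.433
grasp_force: 30.0
```

```bash
python3 -c "
from h import *
look()"
```

```text
21.27 [ 0.4596 -0.1849  0.0796] [-0.6 -0.4 -2.1]
(np.float64(395.2), np.float64(256.5), 36, [0.048, -0.062])
(np.float64(362.5), np.float64(259.6), 13, [0.041, 0.028])
(np.float64(386.4), np.float64(261.6), 31, [0.034, -0.037])
(np.float64(395.1), np.float64(285.1), 41, [-0.03, -0.059])
```

Request:
jog_arm --pt "0 0 1.5" --pt "0 0.5 4.5" --pt "0 2 8" --pt "0 4 10" --pt "0 6.5 10" --pt "0 9 10" --pt "1 11.5 10" --pt "2 14 10" --pt "3 16.5 10" --pt "4 19 10" --pt "5 21.5 10" --pt "6 24 10" --turn '[0, 0, 5, 15, 25, 35, 45, 55, 65, 75, 85, 95]' --grip '[1, 1, 1, 1, 1, 1, 1, 1, 1, 1, 1, 1]'

```text
time_s: 22.82
position: [0.5197, 0.056, 0.1806]
tcp_rot: [[0.965, 0.264, 0.001], [0.264, -0.965, -0.0], [0.001, 0.0, -1.0]]
force: [0.2, 0.3, -2.5]
opening: 0.437
grasp_force: 30.0
```

Request:
jog_arm --pt "1 2 0" --pt "2.5 4 0" --pt "4 6 0" --pt "5.5 7 0" --pt "7 8 0" --pt "8 8 0" --pt "8 8 0" --pt "8 8 0" --pt "8 8 0" --pt "8 8 0" --pt "8 8 0" --pt "8 8 0" --turn '[10, 20, 30, 40, 50, 60, 70, 80, 90, 100, 110, 120]' --grip '[1, 1, 1, 1, 1, 1, 1, 1, 1, 1, 1, 1]'

```text
time_s: 24.32
position: [0.5991, 0.1352, 0.1805]
tcp_rot: [[-0.711, 0.704, 0.0], [0.704, 0.711, 0.0], [-0.0, 0.0, -1.0]]
force: [-0.4, -0.4, -2.1]
opening: 0.435
grasp_force: 30.0
```

```bash
python3 -c "
from h import *
look(); s=read_state();print(s['joint_positions'],s['tcp_rot'][:,0])"
```

```text
24.32 [0.5991 0.1352 0.1805] [-0.4 -0.4 -2.1]
(np.float64(395.3), np.float64(256.6), 33, [0.048, -0.062])
(np.float64(362.3), np.float64(259.5), 15, [0.041, 0.029])
(np.float64(386.5), np.float64(261.8), 34, [0.034, -0.037])
(np.float64(395.3), np.float64(285.2), 42, [-0.03, -0.059])
(np.float64(357.4), np.float64(290.6), 15, [-0.043, 0.044])
[ 2.30038644e+00  3.21731135e+01  8.61000835e+01 -7.70346460e-03
  6.17227261e+01 -4.31967582e+01] [-7.13260155e-01  7.00899374e-01 -1.35026037e-04]
```

```bash
python3 -c "
from h import *
c=cap('top'); im=c['color'][225:315,335:410]; h=cv2.cvtColor(im,cv2.COLOR_BGR2HSV)
m=((h[...,1]>70)&(h[...,2]<130)).astype(np.uint8)
n,_,st,ce=cv2.connectedComponentsWithStats(m)
for i in range(1,n):
  if st[i,4]>10: print(st[i],np.round(ce[i]+(335,225),1),np.round(ray(c,*(ce[i]+(335,225)),.016)[:2]-[.4695,-.2875],3))
cv2.imwrite('pics/z7.png',cv2.resize(im,None,fx=6,fy=6))
"
```

```text
[  0   0  69  31 733] [367.  232.4] [0.115 0.014]
[57 28  8  8 46] [395.4 256.4] [ 0.048 -0.062]
[26 30  7  8 42] [363.9 258.6] [0.044 0.024]
[48 34  8  7 44] [386.5 261.8] [ 0.034 -0.037]
[ 0 42  3  5 11] [335.8 269.5] [0.015 0.102]
[  0  51   8  14 103] [338.4 282.8] [-0.021  0.095]
[21 50  8  8 46] [359.6 278.3] [-0.01   0.037]
[56 57  9  8 49] [395.  285.2] [-0.03  -0.059]
[17 63  8  8 37] [356.  291.6] [-0.046  0.048]
[ 9 86 22  4 56] [354.  312.4] [-0.101  0.055]
```

View pics/z7.png

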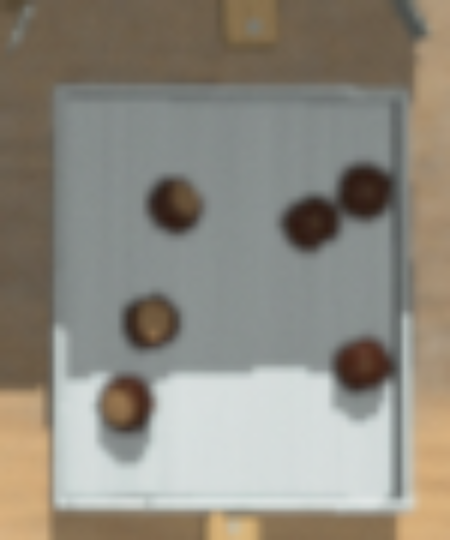

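Request:
jog_arm --pt "0 0 -3" --pt "0 0 -7" --pt "0 0 -11" --pt "0 0 -13" --pt "0 0 -14" --pt "0 0 -14.7" --pt "0 0 -15.4" --pt "0 0 -16.1" --pt "0 0 -16.6" --pt "0 0 -17" --pt "0 0 -17.1" --pt "0 0 -17.1" --turn '[10, 20, 25.5, 25.5, 25.5, 25.5, 25.5, 25.5, 25.5, 25.5, 25.5, 25.5]' --grip '[1, 1, 1, 1, 1, 1, 1, 1, 1, 1, 1, 1]'

```text
time_s: 25.92
position: [0.5992, 0.1354, 0.0097]
tcp_rot: [[-0.942, 0.335, -0.0], [0.335, 0.942, 0.0], [0.0, -0.0, -1.0]]
force: [-0.6, 0.3, 9.6]
opening: 0.431
grasp_force: 30.0
```

Request:
jog_arm --pt "0 0 0.1" --pt "0 0 0.1" --pt "0 0 0.1" --pt "0 0 2" --pt "0 0 6" --pt "1 0 10" --pt "2 0 10" --pt "2.8 -1 10" --pt "2.8 -1 10" --pt "2.8 -1 10" --pt "2.8 -1 10" --pt "2.8 -1 10" --turn '[0, 0, 0, 0, 0, -10, -20, -30, -40, -50, -60, -70]' --grip '[0, 0, 0, 0, 0, 0, 0, 0, 0, 0, 0, 0]'

```text
time_s: 27.42
position: [0.6276, 0.1252, 0.1098]
tcp_rot: [[-0.002, 1.0, 0.001], [1.0, 0.002, 0.0], [0.0, 0.001, -1.0]]
force: [-1.0, 0.2, -1.2]
opening: 0.998
grasp_force: 0.0
```

Request:
jog_arm --pt "0 0 0" --pt "0 0 0" --pt "0 0 0" --pt "0 0 0" --pt "0 0 0" --pt "0 0 0" --pt "0 0 0" --pt "0 0 0" --pt "0 0 0" --pt "0 0 0" --pt "0 0 0" --pt "0 0 0" --turn '[-10, -20, -30, -40, -50, -60, -70, -80, -90, -100, -110, -110]' --grip '[0, 0, 0, 0, 0, 0, 0, 0, 0, 0, 0, 0]'

```text
time_s: 28.92
position: [0.6276, 0.1252, 0.1097]
tcp_rot: [[0.943, -0.333, 0.001], [-0.333, -0.943, 0.0], [0.001, -0.0, -1.0]]
force: [0.2, 0.1, -0.4]
opening: 1.002
grasp_force: 0.0
```

```bash
python3 -c "
from h import *
s=read_state();print(s['time_s'],s['joint_positions'],s['position'],s['tcp_rot'][:,0])
c=cap('top');s2=cap('scene')
cv2.imwrite('pics/q.png',s2['color'])
# scoop: predicted vs dark pixels in scene view
for nm,z in(('spout',.004),('mid',.004),('back',.044)):
  d={'spout':95,'mid':0,'back':-95}[nm]/1000; print(nm,proj(s2,[.599-.942*d*1.0,.1354+.335*d,z]),proj(c,[.599-.942*d,.1354+.335*d,z]))
g=cv2.cvtColor(s2['color'],cv2.COLOR_BGR2GRAY)
m=(g[225:345,195:270]<150).astype(np.uint8); n,_,st,ce=cv2.connectedComponentsWithStats(m)
for i in range(1,n):
  if st[i,4]>60: print(st[i]+[195,225,0,0,0],ce[i]+(195,225))
"
```

```text
28.925 [1.29519865e+00 3.91206995e+01 8.52408252e+01 2.96200522e-03
 5.55810978e+01 1.10721805e+02] [0.62758378 0.12523065 0.10965023] [ 9.43058139e-01 -3.32626664e-01  9.21543212e-04]
spout [239.52245527 315.72252398] [206.50659927 262.21704149]
mid [232.41752904 288.14606528] [218.4582373  229.60701471]
back [224.38203876 252.3060367 ] [227.66714066 194.68373313]
[ 195  225   75   61 1548] [242.7254522  240.10594315]
[195 246   5  22  67] [196.32835821 257.89552239]
[219 252  28  64 485] [229.56494845 279.22474227]
[224 319  46  26 628] [253.7611465  335.62579618]
```

Request:
jog_arm --pt "0 0 -4" --pt "0 0 -8" --pt "0 0 -9.9" --pt "0 0 -9.9" --pt "0 0 -9.9" --pt "0 0 -9.9" --pt "0 0 -9.9" --pt "0 0 -9.9" --pt "0 0 -7" --pt "-2 -3 -3" --pt "-5 -7 0" --pt "-9 -11 2" --turn '[0, 0, 0, 0, 0, 0, 0, 0, 0, 0, 5, 10]' --grip '[0, 0, 0, 1, 1, 1, 1, 1, 1, 1, 1, 1]'

```text
time_s: 30.52
position: [0.5379, 0.014, 0.1299]
tcp_rot: [[0.987, -0.162, 0.004], [-0.162, -0.987, -0.001], [0.004, 0.0, -1.0]]
force: [0.4, -1.1, -2.3]
opening: 0.438
grasp_force: 30.0
```

Request:
jog_arm --pt "-3 -3.3 0" --pt "-6.5 -7.1 0" --pt "-10 -11 0" --pt "-13.5 -14.8 0" --pt "-17 -18.6 0" --pt "-20.5 -22.4 0" --pt "-24 -26.3 0" --pt "-26.5 -29 0" --pt "-27.3 -30 0" --pt "-27.3 -30 0" --pt "-27.3 -30 0" --turn '[2, 4, 6, 8, 10.8, 10.8, 10.8, 10.8, 10.8, 10.8, 10.8]' --grip '[1, 1, 1, 1, 1, 1, 1, 1, 1, 1, 1]'

```text
time_s: 31.9
position: [0.2648, -0.2836, 0.1285]
tcp_rot: [[1.0, 0.023, -0.0], [0.023, -1.0, 0.001], [-0.0, -0.001, -1.0]]
force: [-0.5, 0.5, -2.3]
opening: 0.433
grasp_force: 30.0
```

```bash
python3 -c "
from h import *
s=read_state();print(s['time_s'],s['joint_positions'],s['position'],s['tcp_rot'][:,0])
c=cap('top'); 
im=c['color'][295:345,360:390]; h=cv2.cvtColor(im,cv2.COLOR_BGR2HSV)
for p in([.340,-.286,.024],[.330,-.286,.15],[.374,-.286,.026],[.569,-.286,.134]): print(proj(c,p))
for v in range(300,330,2): print(v,c['color'][v,374].tolist(), end=' ')
"
```

```text
31.9 [-6.35989318e+01  2.28889748e+01  1.20294037e+02  2.91101140e-02
  3.68810891e+01  2.50607197e+01] [ 0.26480419 -0.28357666  0.12848667] [ 9.99735790e-01  2.29850173e-02 -1.98110818e-04]
[374.31209893 322.92810977]
[381.67803139 331.39668113]
[374.08193069 310.13320388]
[378.00812649 233.32697237]
300 [218, 219, 213] 302 [219, 220, 214] 304 [219, 220, 213] 306 [217, 219, 212] 308 [222, 224, 217] 310 [113, 130, 138] 312 [153, 185, 200] 314 [132, 181, 211] 316 [120, 179, 214] 318 [135, 181, 208] 320 [144, 178, 197] 322 [103, 134, 155] 324 [107, 131, 149] 326 [107, 131, 148] 328 [113, 133, 148]
```

Request:
jog_arm --pt "0 -0.2 -3" --pt "0 -0.2 -7" --pt "0 -0.2 -10" --pt "0 -0.2 -11.2" --pt "0 -0.2 -11.6" --pt "0 -0.2 -11.6" --turn '[0, 0, 0, 0, 0, 0]' --grip '[1, 1, 1, 1, 1, 1]'

```text
time_s: 32.7
position: [0.2648, -0.287, 0.013]
tcp_rot: [[1.0, 0.023, 0.0], [0.023, -1.0, -0.001], [0.0, 0.001, -1.0]]
force: [0.5, -0.3, -2.4]
opening: 0.432
grasp_force: 30.0
```

Request:
jog_arm --pt "0.6 0 0" --pt "1.0 0 0" --pt "1.4 0 0" --pt "1.8 0 0" --pt "2.3 0 0" --pt "3 0 0" --pt "3.8 0 0" --pt "4.7 0 0" --pt "5.5 0 0" --pt "6.2 0 0" --pt "6.6 0 0" --pt "6.7 0 0" --turn '[0, 0, 0, 0, 0, 0, 0, 0, 0, 0, 0, 0]' --grip '[1, 1, 1, 1, 1, 1, 1, 1, 1, 1, 1, 1]'

```text
time_s: 34.2
position: [0.3247, -0.2844, 0.0143]
tcp_rot: [[1.0, 0.025, -0.011], [0.025, -1.0, 0.007], [-0.01, -0.007, -1.0]]
force: [-35.0, -12.0, 20.2]
opening: 0.436
grasp_force: 30.1
```

```bash
cat >> h.py <<'E'
def tray():
    c=cap('top'); s=read_state(); print(round(s['time_s'],2),np.round(s['position'],4),np.round(s['force'],1))
    im=c['color'][215:345,325:425]; h=cv2.cvtColor(im,cv2.COLOR_BGR2HSV)
    m=((h[...,1]<40)&(h[...,2]>100)).astype(np.uint8); n,l,st,ce=cv2.connectedComponentsWithStats(m)
    i=1+np.argmax(st[1:,4]); r=cv2.minAreaRect(np.argwhere(l==i)[:,::-1].astype(np.float32)); b=cv2.boxPoints(r)+(325,215)
    for p in b: print(np.round(p,1),np.round(ray(c,*p,.026)[:2],4))
    m=((h[...,1]>70)&(h[...,2]<130)).astype(np.uint8); n,l,st,ce=cv2.connectedComponentsWithStats(m)
    for i in range(1,n):
        if 25<st[i,4]<70: p=ce[i]+(325,215); print('nut',st[i,4],np.round(ray(c,*p,.016)[:2],3))
E
python3 -c "
from h import *
tray()"
```

```text
34.25 [ 0.3248 -0.2844  0.0143] [-33.8 -11.1  19.9]
[343. 296.] [ 0.4128 -0.2033]
[343. 236.] [ 0.5748 -0.2065]
[403. 236.] [ 0.5728 -0.3704]
[403. 296.] [ 0.4104 -0.365 ]
nut 43 [ 0.521 -0.263]
nut 44 [ 0.525 -0.349]
nut 45 [ 0.507 -0.175]
nut 42 [ 0.511 -0.324]
nut 46 [ 0.468 -0.25 ]
```

```bash
python3 -c "
from h import *
s=read_state(); print(s['moment'],s['joint_positions'])
c=cap('top')
for u in (355,368,375,382): 
  print(u,[(v,round(float(ray(c,u,v,.03)[0]),3),c['color'][v,u].tolist()) for v in range(296,322,1)])
s2=cap('scene')
for n,p in dict(blockend=[.354,-.286,.024],tcp=[.325,-.284,.014],back=[.39,-.284,.03],nearwallL=[.385,-.207,.026]).items(): print(n,proj(s2,p))
"
```

```text
[-2.25388251  5.9526277  -0.33010919] [-55.90453028  39.89513126 117.67586886  -0.71256772  23.09311855
  33.3054494 ]
355 [(296, 0.412, [86, 80, 72]), (297, 0.41, [106, 95, 82]), (298, 0.407, [121, 109, 92]), (299, 0.404, [127, 114, 97]), (300, 0.402, [124, 112, 94]), (301, 0.399, [117, 104, 89]), (302, 0.397, [120, 108, 91]), (303, 0.394, [123, 110, 93]), (304, 0.391, [126, 113, 95]), (305, 0.389, [127, 115, 96]), (306, 0.386, [128, 114, 96]), (307, 0.383, [127, 114, 98]), (308, 0.381, [124, 111, 94]), (309, 0.378, [123, 110, 94]), (310, 0.375, [122, 110, 93]), (311, 0.373, [121, 109, 93]), (312, 0.37, [120, 107, 92]), (313, 0.367, [119, 107, 91]), (314, 0.365, [118, 107, 90]), (315, 0.362, [118, 105, 91]), (316, 0.36, [117, 105, 88]), (317, 0.357, [115, 104, 88]), (318, 0.354, [114, 103, 87]), (319, 0.352, [114, 103, 87]), (320, 0.349, [113, 100, 85]), (321, 0.346, [112, 100, 85])]
368 [(296, 0.412, [153, 139, 121]), (297, 0.409, [149, 136, 117]), (298, 0.407, [139, 125, 107]), (299, 0.404, [131, 117, 98]), (300, 0.401, [130, 116, 98]), (301, 0.399, [129, 116, 98]), (302, 0.396, [
[... 1600 characters left out ...]
393, [127, 113, 96]), (304, 0.39, [128, 114, 97]), (305, 0.387, [129, 115, 98]), (306, 0.385, [129, 115, 97]), (307, 0.382, [128, 114, 97]), (308, 0.38, [129, 115, 97]), (309, 0.377, [129, 115, 99]), (310, 0.374, [129, 115, 98]), (311, 0.372, [129, 115, 97]), (312, 0.369, [130, 116, 98]), (313, 0.366, [130, 116, 98]), (314, 0.364, [130, 116, 98]), (315, 0.361, [130, 116, 98]), (316, 0.358, [130, 117, 98]), (317, 0.356, [129, 115, 98]), (318, 0.353, [130, 116, 99]), (319, 0.351, [130, 117, 99]), (320, 0.348, [129, 116, 98]), (321, 0.345, [130, 116, 100])]
blockend [421.50428143 267.47749743]
tcp [428.70353389 276.88703641]
back [411.21339744 258.53955523]
nearwallL [391.13697527 272.90918642]
```

Request:
jog_arm --pt "-1 0 0" --pt "-2 0 0" --pt "-3 0 0.3" --pt "-4 0 1" --pt "-4 0 3" --pt "-4 0 5" --pt "-4 0 5" --turn '[0, 0, 0, 0, 0, 0, 0]' --grip '[1, 1, 1, 1, 1, 1, 1]'

```text
time_s: 35.22
position: [0.2917, -0.2875, 0.0637]
tcp_rot: [[1.0, 0.022, 0.002], [0.022, -1.0, -0.003], [0.002, 0.003, -1.0]]
force: [0.1, -0.2, -2.6]
opening: 0.435
grasp_force: 29.9
```

```bash
python3 -c "
from h import *
tray()
s=read_state(); print(s['moment'])
c=cap('top')
print([(v,c['color'][v,374].tolist()) for v in range(286,330,2)])
s2=cap('scene')
for p in ([.344,-.286,.024],[.29,-.284,.06],[.355,-.284,.06],[.17,-.284,.06]): print(proj(s2,p))
"
```

```text
35.27 [ 0.2916 -0.2872  0.063 ] [ 0.7  0.7 -1.8]
[343. 236.] [ 0.5748 -0.2065]
[403. 236.] [ 0.5728 -0.3704]
[403. 307.] [ 0.3811 -0.3641]
[343. 307.] [ 0.3836 -0.2028]
nut 45 [ 0.521 -0.262]
nut 43 [ 0.525 -0.349]
nut 44 [ 0.508 -0.174]
nut 42 [ 0.511 -0.324]
nut 46 [ 0.468 -0.25 ]
nut 46 [ 0.446 -0.345]
nut 38 [ 0.432 -0.238]
nut 46 [ 0.374 -0.33 ]
[ 0.04099999 -0.10596296 -0.04723812]
[(286, [148, 150, 143]), (288, [217, 218, 211]), (290, [218, 219, 212]), (292, [219, 219, 212]), (294, [219, 220, 214]), (296, [218, 220, 213]), (298, [217, 219, 213]), (300, [217, 219, 213]), (302, [218, 219, 213]), (304, [207, 210, 199]), (306, [195, 198, 191]), (308, [113, 155, 181]), (310, [143, 184, 209]), (312, [122, 179, 214]), (314, [120, 176, 211]), (316, [112, 137, 152]), (318, [94, 83, 72]), (320, [107, 95, 82]), (322, [112, 101, 86]), (324, [109, 98, 83]), (326, [119, 107, 91]), (328, [123, 109, 91])]
[424.36411982 269.62511074]
[442.34229864 271.58518732]
[422.81922331 257.29391298]
[482.00073913 300.61594419]
```

Request:
jog_arm --pt "0 0 4" --pt "1 1 8" --pt "4 4 8" --pt "8 8 8" --pt "12 12.5 8" --pt "16 16 7" --pt "17 17 3" --pt "17 17 0" --pt "17 17 -2" --pt "17 17 -3" --pt "17 17 -3" --turn '[0, 0, 0, 0, 0, 0, 0, 0, 0, 0, 0]' --grip '[1, 1, 1, 1, 1, 1, 1, 1, 1, 1, 1]'

```text
time_s: 36.75
position: [0.4608, -0.1166, 0.0316]
tcp_rot: [[1.0, 0.022, -0.002], [0.022, -1.0, 0.001], [-0.002, -0.001, -1.0]]
force: [-1.0, -0.9, -2.0]
opening: 0.435
grasp_force: 30.0
```

```bash
python3 -c "
from h import *
s=read_state(); print(s['position'],s['force'],s['moment'])
c=cap('top')
im=c['color'][225:330,280:345]
print(proj(c,[.525,-.12,.06]),proj(c,[.335,-.12,.06]))
h=cv2.cvtColor(im,cv2.COLOR_BGR2HSV)
# ascii: bluish-grey low sat '#', dark 'D', arm blue 'a', wood '.'
for y in range(0,105,2):
  r=''
  for x in range(0,65,1):
    H,S,V=h[y,x]; r+= 'D' if V<70 else ('a' if 90<H<125 and S>45 else ('#' if S<45 else '.'))
  print(y+225,r)
"
```

```text
[ 0.46079553 -0.11658473  0.03162274] [-1.01611746 -0.9339241  -1.95436116] [ 0.07691986 -0.22680114  0.01470622]
[311.48522738 253.83188424] [312.39504982 327.044885  ]
225 ############.....................................................
227 ###########...............................................###....
229 ###########..............................................###.....
231 ############.............................................##......
233 ############............................................#........
235 ############.....................................................
237 ###########.....................................................#
239 ############...................................................##
241 ############...................................................##
243 ###########....................................................##
245 ###########....................................................##
247 ###########....##.##...........................................##
249 ############.#aaaaaaa##........................................##
251 #############aaa
[... 2079 characters left out ...]

311 aaaaaaaaaaaaaaaaaaaaaaaaaaaaaaaaaaaDDDDDaaaaaaaaa#...............
313 aaaaaaaaaaaaaaaaaaaaaaaaaaaaaaaaaaaaDDDDaaaaaaaa#................
315 aaaaaaaaaaaaaaaaaaaaaaaaaaaaaaaaaaaaaDDDaaaaaaa#.................
317 aaaaaaaaaaaaaaaaaaaaaaaaaaaaaaaaaaaaaaDDaaaaaaa#.................
319 aaaaaaaaaaaaaaaaaaaaaaaaaaaaaaaaaaaaaaaaaaaaaaa#.................
321 aaaaaaaaaaaaaaaaaaaaaaaaaaaaaaaaaaaaaaaaaaaaa.#..................
323 aaaaaaaaaaaaaaaaaaaaaaaaaaaaaaaaaaaaaaaaaaaaaa.#.................
325 aaaaaaaaaaaaaaaaaaaaaaaaaaaaaaaaaaaaaaaaaaaaaaaaa###.............
327 aaaaaaaaaaaaaaaaaaaaaaaaaaaaaaaaaaaaaaaaaaaaaaaaaaaaa###.........
329 aaaaaaaaaaaaaaaaaaaaaaaaaaaaaaaaaaaaaaaaaaaaaaaaaaaaaaaaa##......
```

Request:
jog_arm --pt "1 1 4" --pt "3 4 7" --pt "6 9 7" --pt "9 14 6" --pt "12 18 3" --pt "12 18 0" --pt "12 18 -1.4" --pt "12 18 -2.15" --pt "12 18 -2.15" --pt "12 18 -2.15" --pt "12 18 -2" --pt "12 18 -2" --turn '[0, 0, 0, 0, 0, 0, 0, 0, 0, 0, 0, 0]' --grip '[1, 1, 1, 1, 1, 1, 1, 1, 1, 0, 0, 0]'

```text
time_s: 38.3
position: [0.5817, 0.0626, 0.0129]
tcp_rot: [[1.0, 0.021, 0.001], [0.021, -1.0, -0.0], [0.001, 0.0, -1.0]]
force: [0.7, 0.5, 0.4]
opening: 0.688
grasp_force: 0.0
```

Request:
jog_arm --pt "0 0 4" --pt "-2 -3 8" --pt "-5 -8 9" --pt "-8 -14 9" --pt "-11 -20 9" --pt "-14 -25 9" --pt "-17 -29 9" --pt "-20 -33 8" --pt "-22 -34.8 6" --pt "-22 -34.8 6" --turn '[0, 0, 0, 0, 0, 0, 0, 0, 0, 0]' --grip '[0, 0, 0, 0, 0, 0, 0, 0, 0, 0]'

```text
time_s: 39.55
position: [0.3596, -0.2856, 0.0715]
tcp_rot: [[1.0, 0.017, -0.002], [0.017, -1.0, 0.003], [-0.002, -0.003, -1.0]]
force: [0.3, 0.5, -0.5]
opening: 0.997
grasp_force: 0.0
```

```bash
python3 -c "
from h import *
s=read_state(); print(s['position'],s['time_s'])
c=cap('top'); f=240/np.tan(np.radians(c['fovy']/2))
im=c['color'][170:300,190:288]; g=cv2.cvtColor(im,cv2.COLOR_BGR2GRAY)
m=(g<165).astype(np.uint8); n,l,st,ce=cv2.connectedComponentsWithStats(m)
for i in range(1,n):
  if st[i,4]>80:
    b=cv2.boxPoints(cv2.minAreaRect(np.argwhere(l==i)[:,::-1].astype(np.float32)))+(190,170); print(st[i]+[190,170,0,0,0]); print(np.round([ray(c,*p,.04)[:2] for p in b],3).tolist())
im=c['color'][210:345,330:415]; h=cv2.cvtColor(im,cv2.COLOR_BGR2HSV)
for y in range(0,135,3): print(y+210,''.join('D' if V<75 else('#' if S<45 else '.') for H,S,V in h[y]))
"
```

```text
[ 0.35960117 -0.28558451  0.07145393] 39.55
[190 170  25  18 382]
[[0.758, 0.206], [0.758, 0.142], [0.711, 0.141], [0.711, 0.206]]
[238 170  23  11 181]
[[0.757, 0.077], [0.757, 0.017], [0.729, 0.017], [0.729, 0.077]]
[264 199  24  14 169]
[[0.642, 0.007], [0.677, 0.006], [0.673, -0.056], [0.639, -0.054]]
[ 190  224   90   76 1166]
[[0.432, 0.223], [0.618, 0.064], [0.493, -0.079], [0.31, 0.081]]
210 .....................................................................................
213 .....................................................................................
216 .....................................................................................
219 .....................................................................................
222 ..............................................##.......................#.............
225 ......................................................................####...........
228 ........##..............................................................####.........
231 .......##..........................................................
[... 2648 characters left out ...]
..........DDDDDDDD....................................................
324 ............................DD.......................................................
327 ......................................................D.D............................
330 .....................................................DDDDD...........................
333 ........................................................DD...........................
336 .....................................................................................
339 ...........................................#DD.......................................
342 ........................................#DDDDDDDDDDD##...............................
```

Request:
jog_arm --pt "0 0 -3" --pt "0 0 -6" --pt "0 0 -6.7" --pt "0 0 -6.7" --pt "0 0 -6.7" --pt "0 0 -6.7" --pt "0 0 -6.7" --pt "0 0 -6.7" --pt "0.3 0 -6.7" --pt "0.8 0 -6.7" --pt "1.4 0 -6.7" --pt "2 0 -6.7" --turn '[0, 0, 0, 0, 0, 0, 0, 0, 0, 0, 0, 0]' --grip '[0, 0, 0, 1, 1, 1, 1, 1, 1, 1, 1, 1]'

```text
time_s: 41.1
position: [0.3811, -0.2842, 0.0054]
tcp_rot: [[1.0, 0.022, -0.001], [0.022, -1.0, 0.001], [-0.001, -0.001, -1.0]]
force: [-3.9, 1.4, 0.0]
opening: 0.273
grasp_force: 29.7
```

Request:
jog_arm --pt "0.8 0 0" --pt "2 0 0" --pt "3.4 0 0" --pt "4.8 0 0" --pt "6.2 0 0" --pt "7.6 0 0" --pt "9 0 0" --pt "10.4 0 0" --pt "11.8 0 0" --pt "13 0 0" --pt "13.9 0 0" --pt "14.4 0 0" --turn '[0, 0, 0, 0, 0, 0, 0, 0, 0, 0, 0, 0]' --grip '[1, 1, 1, 1, 1, 1, 1, 1, 1, 1, 1, 1]'

```text
time_s: 42.6
position: [0.5258, -0.2846, 0.0054]
tcp_rot: [[1.0, 0.022, -0.0], [0.022, -1.0, 0.0], [-0.0, -0.0, -1.0]]
force: [-4.2, 1.6, 0.8]
opening: 0.276
grasp_force: 29.9
```

Request:
jog_arm --pt "0 0 0" --pt "0 0 0" --pt "0 0 0" --pt "-3 0 0" --pt "-7 1 1" --pt "-9 3 6" --pt "-9 6 10" --pt "-9 8 13" --pt "-9 8 13" --turn '[0, 0, 0, 0, 0, 0, 0, 0, 0]' --grip '[0, 0, 0, 0, 0, 0, 0, 0, 0]'

```text
time_s: 43.72
position: [0.4366, -0.2048, 0.1379]
tcp_rot: [[1.0, 0.023, 0.005], [0.023, -1.0, -0.004], [0.005, 0.004, -1.0]]
force: [0.4, 0.0, 0.1]
opening: 0.996
grasp_force: 0.0
```

```bash
python3 -c "
from h import *
s=read_state(); print(s['position'],s['time_s'])
c=cap('top')
print('pred',proj(c,[.61,.063,.044]),proj(c,[.42,.063,.03]))
im=c['color'][200:320,215:300]; h=cv2.cvtColor(im,cv2.COLOR_BGR2HSV)
for y in range(0,120,2): print(y+200,''.join('D' if V<75 else('g' if S<45 and V<190 else ('#' if S<45 else '.')) for H,S,V in h[y]))
im=c['color'][215:345,335:415]; h=cv2.cvtColor(im,cv2.COLOR_BGR2HSV)
for y in range(0,130,4): print(y+215,''.join('D' if V<75 else('#' if S<45 else '.') for H,S,V in h[y]))
"
```

```text
[ 0.43664857 -0.20483917  0.1378844 ] 43.725
pred [242.70728859 223.41753419] [243.27175232 294.80169065]
200 ##################################################........................##.........
202 #################################################.........................##.........
204 ################################################.........................###.........
206 #################################################.......................g###g........
208 ###################################################g...................#####.........
210 ######################################################g..............g######.........
212 ###########################################################g....g###########.........
214 ############################################################################.........
216 ############################################################################.........
218 ############################################################################.........
220 ############################################################################g........
222 
[... 6510 characters left out ...]
....................
315 ..........................DDDDDDDDDDDDDD.D..........#...........................
319 ....#..........................DDDDDDDD...........#.............................
323 .........##.................#DDD..DDD...........#...............................
327 #..............#..........#.DDD.DDD...........#.................................
331 DDDDD##............##...#DD.DDDDD...........#...................................
335 .####DDDDD#.................DD............#.....................................
339 .......DDDDDDD..........................#.......................................
343 ..........DDDDDDD.....................#.........................................
```

Request:
jog_arm --pt "1 5 0" --pt "3 11 0" --pt "5 17 0" --pt "6.7 23 -2" --pt "6.7 26.5 -6" --pt "6.7 26.5 -10" --pt "6.7 26.5 -12.7" --pt "6.7 26.5 -12.7" --pt "6.7 26.5 -12.7" --pt "6.7 26.5 -12.7" --pt "6.7 26.5 -12.7" --pt "6.7 26.5 -12.7" --turn '[0, 0, 0, 0, 0, 0, 0, 0, 0, 0, 0, 0]' --grip '[0, 0, 0, 0, 0, 0, 0, 1, 1, 1, 1, 1]'

```text
time_s: 45.28
position: [0.5026, 0.0601, 0.0088]
tcp_rot: [[1.0, 0.022, 0.001], [0.022, -1.0, -0.0], [0.001, 0.0, -1.0]]
force: [-0.8, 0.2, 0.1]
opening: 0.519
grasp_force: 0.0
```

Request:
jog_arm --pt "0 0 3" --pt "0 -2 7" --pt "-2 -7 8" --pt "-5 -13 8" --pt "-8 -19 8" --pt "-10 -25 8" --pt "-10.9 -31 8" --pt "-10.9 -34.6 7" --pt "-10.9 -34.6 4" --pt "-10.9 -34.6 1" --pt "-10.9 -34.6 0.2" --pt "-10.9 -34.6 0.2" --turn '[0, 0, 0, 0, 0, 0, 0, 0, 0, 0, 0, 0]' --grip '[1, 1, 1, 1, 1, 1, 1, 1, 1, 1, 1, 1]'

```text
time_s: 46.78
position: [0.3941, -0.2873, 0.012]
tcp_rot: [[1.0, 0.023, 0.002], [0.023, -1.0, -0.003], [0.002, 0.003, -1.0]]
force: [-2.0, -1.1, 10.4]
opening: 0.432
grasp_force: 30.0
```

Request:
jog_arm --pt "0 0 0.4" --pt "0 0 0.5" --pt "0 0 0.5" --turn '[0, 0, 0]' --grip '[1, 1, 1]'

```text
time_s: 47.15
position: [0.3933, -0.2856, 0.0154]
tcp_rot: [[1.0, 0.022, -0.0], [0.022, -1.0, 0.0], [-0.0, -0.0, -1.0]]
force: [0.3, -0.4, -3.6]
opening: 0.438
grasp_force: 30.0
```

```bash
python3 -c "
from h import *
s=read_state(); print(s['position'],s['time_s'],s['force'],s['moment'])
c=cap('top')
print('pred back end',proj(c,[.489,-.285,.05]),'blk',proj(c,[.505,-.285,.024]))
im=c['color'][215:300,340:410]; h=cv2.cvtColor(im,cv2.COLOR_BGR2HSV)
for y in range(0,85,2): print(y+215,''.join('D' if V<75 else('a' if 90<H<125 and S>45 else('#' if S<45 else '.')) for H,S,V in h[y]))
"
```

```text
[ 0.39329374 -0.28555983  0.01540571] 47.15 [ 0.28205209 -0.37290609 -3.59390562] [ 0.01381891  0.00174745 -0.02832124]
pred back end [373.81656301 266.83155494] blk [372.34629574 261.31100309]
215 ......................................................................
217 ......................................................................
219 ......................................................................
221 ..........................................########.DDDDDD#####........
223 .###############################.........########DDDDDDDDD#####.......
225 ..##############################.........########DDDDDDDDD######......
227 ..##############################..........########DDDDDDD########.....
229 ..##########.DDDDD##############....##....########################....
231 ..#########.....DDD#############..........####################..#.....
233 ..#########.....DDD###########################################........
235 ..##########..DDDD#############################################.......
237 ..#############################################################.......
239 ..
[... 1618 characters left out ...]
aaaaaaaaaa##.............
283 aaaaaaaaaaaaaaaaaaaaaaaaaaaaaaaaaaa###DDD#aaaaaaaaaaaaaa#.............
285 aaaaaaaaaaaaaaaaaaaaaaaaaaaaaaaaaaaaaDD.aaaaaaaaaaaaaaaaa##...........
287 aaaaaaaaaaaaaaaaaaaaaaaaaaaaaaaaaaaaaaaaaaaaaaaaaaaaaaaaaaa##.........
289 aaaaaaaaaaaaaaaaaaaaaaaaaaaaaaaaaaaaaaaaaaaaaaaaaaaaaaaaaaaaa#......#D
291 aaaaaaaaaaaaaaaaaaaaaaaaaaaaaaaaaaaaaaaaaaaaaaaaaaaaaaaaaaaaaaa####DDD
293 aaaaaaaaaaaaaaaaaaaaaaaaaaaaaaaaaaaaaaaaaaaaaaaaaaaaaaaaaaaaaaaaaaDDDD
295 aaaaaaaaaaaaaaaaaaaaaaaaaaaaaaaaaaaaaaaaaaaaaaaaaaaaaaaaaaaaaaaaaaaaDD
297 aaaaaaaaaaaaaaaaaaaaaaaaaaaaaaaaaaaaaaaaaaaaaaaaaaaaaaaaaaaaaaaaaaaaaa
299 aaaaaaaaaaaaaaaaaaaaaaaaaaaaaaaaaaaaaaaaaaaaaaaaaaaaaaaaaaaaaaaaaaaaaa
```

Request:
jog_arm --pt "0.5 0 0.1" --pt "1.0 0 0.1" --pt "1.4 0 0.1" --pt "1.8 0 0.1" --pt "2.3 0 0.1" --pt "2.8 0 0.1" --pt "3.4 0 0.1" --pt "4 0 0.1" --pt "4.6 0 0.1" --turn '[0, 0, 0, 0, 0, 0, 0, 0, 0]' --grip '[1, 1, 1, 1, 1, 1, 1, 1, 1]'

```text
time_s: 48.32
position: [0.4398, -0.2857, 0.0165]
tcp_rot: [[1.0, 0.022, -0.0], [0.022, -1.0, 0.0], [-0.0, -0.0, -1.0]]
force: [-2.7, -0.4, -1.8]
opening: 0.436
grasp_force: 30.0
```

```bash
cat > m.py <<'E'
from h import *
c=cap('top')
im=c['color'][215:275,335:410]; h=cv2.cvtColor(im,cv2.COLOR_BGR2HSV)
for y in range(0,60,2): print(y+215,''.join('D' if V<75 else('a' if 90<H<125 and S>45 else('#' if S<45 else '.')) for H,S,V in h[y]))
E
python3 m.py
```

```text
215 ...........................................................................
217 ...........................................................................
219 ...........................................................................
221 ...............................................####################........
223 ......##########...DDD###############.........######################.......
225 ......###############################.........#######################......
227 ...##..##############################..........#######################.....
229 ...##..##############################.....#....########################....
231 ..##...##############################..........####################..#.....
233 .......############################################################........
235 .......############################################################........
237 .......##########################.........##.#.............................
239 .....................................#.....................................
241 ........................................................
[... 599 characters left out ...]
...............####D####D######DDaaaaaaaaa##................
259 aaaaaaaa##....................#############DDDaaaaaaaaaaa##................
261 aaaaaaaaaa##..................############DDaaaaaaaaaaaaaaa##..............
263 aaaaaaaaaaaa##................####D####DDDaaaaaaaaaaaaaaaaaaa##............
265 aaaaaaaaaaaaaa##..............########DDaaaaaaaaaaaaaaaaaaaaaaa##..........
267 aaaaaaaaaaaaaaaa##............######DDaaaaaaaaaaaaaaaaaaaaaaaaaaa##........
269 aaaaaaaaaaaaaaaaaa##..........#D#DDDaaaaaaaaaaaaaaaaaaaaaaaaaaaaaaa##......
271 aaaaaaaaaaaaaaaaaaaa##..###.DDDDDD#aaaaaaaaaaaaaaaaaaaaaaaaaaaaaaaaaa####DD
273 aaaaaaaaaaaaaaaaaaaaaaa#DDDDDDDDDaaaaaaaaaaaaaaaaaaaaaaaaaaaaaaaaaaaaaaaa#D
```

Request:
jog_arm --pt "0.5 0 0" --pt "1 0 0" --pt "1.5 0 0" --pt "2 0 0" --pt "2.5 0 0" --pt "2.8 0 0" --pt "3.1 0 0" --turn '[0, 0, 0, 0, 0, 0, 0]' --grip '[1, 1, 1, 1, 1, 1, 1]'

```text
time_s: 49.25
position: [0.4703, -0.2855, 0.0165]
tcp_rot: [[1.0, 0.022, -0.001], [0.022, -1.0, 0.001], [-0.001, -0.001, -1.0]]
force: [-4.4, 0.7, -1.6]
opening: 0.435
grasp_force: 30.0
```

Request:
jog_arm --pt "0.2 0 0" --pt "0.3 0 0" --turn '[0, 0]' --grip '[1, 1]'

```text
time_s: 49.5
position: [0.4718, -0.2853, 0.0164]
tcp_rot: [[1.0, 0.022, -0.003], [0.022, -1.0, 0.002], [-0.003, -0.002, -1.0]]
force: [-9.2, -0.2, 2.1]
opening: 0.437
grasp_force: 30.0
```

Request:
jog_arm --pt "0.2 0 0" --pt "0.2 0 0" --turn '[0, 0]' --grip '[1, 1]'

```text
time_s: 49.75
position: [0.4719, -0.2845, 0.0163]
tcp_rot: [[1.0, 0.022, -0.007], [0.023, -1.0, 0.004], [-0.007, -0.004, -1.0]]
force: [-11.7, -1.3, 1.9]
opening: 0.433
grasp_force: 30.0
```

```bash
python3 m.py; python3 -c "
from h import *
c=cap('top'); print(proj(c,[.569,-.2845,.134]),proj(c,[.6065,-.2845,.026]),proj(c,[.570,-.2845,.024]))"
```

```text
215 ...........................................................................
217 ...........................................................................
219 ...........................................................................
221 ...............................................####################........
223 ......###############################.........######################.......
225 .......##########################..............##########........####......
227 ...##.............................................................####.....
229 ..###.....................................#.........................###....
231 ..##...............................#.................................#.....
233 .................................##..#..#..................................
235 .................................#......##.................................
237 ..............................###############.....####.....................
239 .............................###################aaaaaa##...................
241 .............................#################aaaaaaaaaa
[... 683 characters left out ...]
....DDDDDDDaaaaaaaaaaaaaaaaaaaaaaaaaaaaaaaaaaaaaaaaaaaaa
261 aaaaaaaa####DDDD#####..DDDDDDDaaaaaaaaaaaaaaaaaaaaaaaaaaaaaaaaaaaaaaaaaaaaa
263 aaaaaaaaaa#DDDDDD#####DDDDDDDDaaaaaaaaaaaaaaaaaaaaaaaaaaaaaaaaaaaaaaaaaaaaa
265 aaaaaaaaaaaaaDDDDDDDDDDDDDDDaaaaaaaaaaaaaaaaaaaaaaaaaaaaaaaaaaaaaaaaaaaaaaa
267 aaaaaaaaaaaaaaa#DDDDDDDDDaDaaaaaaaaaaaaaaDaaaaaaaaaaaaaaaaaaaaaaaaaaaaaaaaa
269 aaaaaaaaaaaaaaaaa#DDDDDaaaaaaaaaaaaaaaaDDDDDDaaaaaaaaaaaaaaaaaaaaaaaaaaaaaa
271 aaaaaaaaaaaaaaaaaaaaDDaaaaaaaaaaaaaaaaaaDDDDDaaaaaaaaaaaaaaaaaaaaaaaaaaaaaa
273 aaaaaaaaaaaaaaaaaaaaaaaaaaaaaaaaaaaaaaaaaaaDaaaaaaaaaaaaaaaaaaaaaaaaaaaaaaa
[377.40773731 233.33408886] [371.30142216 224.12494531] [371.54752732 237.48968328]
```

Request:
jog_arm --pt "0.2 0 0" --pt "0.3 0 0" --pt "0.3 0 0" --turn '[0, 0, 0]' --grip '[1, 1, 1]'

```text
time_s: 50.22
position: [0.4721, -0.2839, 0.0159]
tcp_rot: [[1.0, 0.023, -0.012], [0.023, -1.0, 0.006], [-0.012, -0.006, -1.0]]
force: [-18.0, -3.7, 2.8]
opening: 0.433
grasp_force: 30.0
```

Request:
jog_arm --pt "-1 0 0" --pt "-3 0 0.2" --pt "-5 0 2" --pt "-5 3 6" --pt "-3 8 8" --pt "0 14 8" --pt "3 20 8" --pt "6 26 8" --pt "9 32 8" --pt "9.8 36 8" --pt "9.8 37.5 6" --pt "9.8 37.5 4" --turn '[0, 0, 0, 0, 0, 0, 0, 0, 0, 0, 0, 0]' --grip '[1, 1, 1, 1, 1, 1, 1, 1, 1, 1, 1, 1]'

```text
time_s: 51.72
position: [0.5787, 0.0919, 0.0567]
tcp_rot: [[1.0, 0.025, 0.006], [0.025, -1.0, 0.001], [0.006, -0.001, -1.0]]
force: [0.4, -1.0, -4.3]
opening: 0.435
grasp_force: 30.0
```

Request:
jog_arm --pt "0 0 -2" --pt "0 0 -3.3" --pt "0 0 -3.8" --pt "0 0 -4.1" --pt "0 0 -4.2" --pt "0 0 -4.2" --turn '[0, 0, 0, 0, 0, 0]' --grip '[1, 1, 1, 1, 1, 1]'

```text
time_s: 52.48
position: [0.5774, 0.0892, 0.016]
tcp_rot: [[1.0, 0.021, 0.002], [0.021, -1.0, 0.0], [0.002, -0.0, -1.0]]
force: [-0.5, 0.6, 5.3]
opening: 0.432
grasp_force: 30.0
```

Pressed flat (≈7.5 N). Release, lift away and check.

Request:
jog_arm --pt "0 0 0" --pt "0 0 0" --pt "0 0 0" --pt "0 0 0" --pt "0 0 3" --pt "0 0 8" --pt "0 -4 14" --pt "-4 -9 16" --pt "-8 -15 16" --pt "-12 -20 16" --pt "-14 -22 16" --pt "-14 -22 16" --turn '[0, 0, 0, 0, 0, 0, 0, 0, 0, 0, 0, 0]' --grip '[0, 0, 0, 0, 0, 0, 0, 0, 0, 0, 0, 0]'

```text
time_s: 53.98
position: [0.4344, -0.1327, 0.1746]
tcp_rot: [[1.0, 0.016, -0.001], [0.016, -1.0, 0.0], [-0.001, -0.0, -1.0]]
force: [0.9, 0.7, -0.8]
opening: 1.001
grasp_force: 0.0
```

```bash
python3 m.py | head -12; python3 -c "
from h import *
s=read_state(); print(s['position'],s['time_s'],s['force'])
c=cap('top')
im=c['color'][195:290,215:290]; h=cv2.cvtColor(im,cv2.COLOR_BGR2HSV)
for y in range(0,95,3): print(y+195,''.join('D' if V<75 else('g' if S<45 and V<190 else ('#' if S<45 else '.')) for H,S,V in h[y]))
print(proj(c,[.673,.09,.044]),proj(c,[.483,.09,.03]))
for n,u,v,z in(('lemon',276,202,.025),): pass
s2=cap('scene')
a=cv2.imread('pics/scene0.png'); d=cv2.absdiff(a,s2['color']).max(2)
im=s2['color']; h=cv2.cvtColor(im,cv2.COLOR_BGR2HSV)
print('rack mouth scene',proj(s2,[.606,-.285,.01]),proj(s2,[.65,-.25,.02]))
"
```

```text
215 ...........................................................................
217 ...........................................................................
219 ...........................................................................
221 ...............................................####################........
223 ......###############################.........######################.......
225 .......##########################..............##########........####......
227 ...##.............................................................####.....
229 ..###.....................................#.........................###....
231 ..##.................................................................#.....
233 ...........................................................................
235 ...........................................................................
237 ...........................................................................
[ 0.43573679 -0.1317947   0.17465146] 54.025 [ 1.27823214 -0.20110663 -0.10545528]
195 ################g####################################
[... 1931 characters left out ...]
###########
270 ###########################################################################
273 #############################################################gggggggggggggg
276 ###########################################################ggDDgggDDDDDDD..
279 ###########################################################ggDDDDDDDDDD....
282 ............................................................gggDDDDDDD.....
285 ............................................................DDDDDDDD.......
288 ............................................................DDDDDg.........
[232.6999371  200.30713139] [233.21765522 271.25303602]
rack mouth scene [356.99910296 223.38029932] [338.33591791 217.62395305]
```

```bash
python3 -c "
from h import *
print(hand_in())"
```

```text
the job is handed in; nothing more can be done
None
```

The job is handed in at about 54 s, and no verdict came back. The chestnuts were shaken out with at least one in each quarter of the tray, the empty scoop stands on the drainer, and the tray was pushed to a hard stop in the lower track. I could not see the chestnuts once the tray was under the rack. The upright gripper could not pass below the upper tray, so after first standing the scoop on the drainer I picked it up again to push the tray; that first push jammed, and a second one finished it.

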